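Spot a bracket blank with a spring punch

ROBOT

A 6-joint arm with a two-finger parallel gripper is mounted at the origin on a cart in front of the work surface, level with it; the furniture and walls round the work are solid. World frame = base frame: x ahead of the robot, y to its left, z up, the work surface at z = 0. Lengths are in m, angles in rad, forces in N, time in s.
With the tool pointing down it reaches from about 0.375 to 0.975 m from the base axis. Payload 3.8 kg.
Tool frame: the origin (TCP) lies at the very end of the fingers, on their centre line; the grasp point (between the pads) lies 19 mm behind it; z points along the fingers, y is the direction in which the jaws open and shut (so a half turn about z gives the same grasp; the last joint's range is limited). The gripper opens to 85 mm and grips with 20 to 120 N. Pads are 22 mm wide; open, the fingers measure 114 mm over their backs; the gripper's body (76 mm by 85 mm) begins 54 mm behind the grasp point. The pads swing forward as they close: fully open they stand 13 mm farther back than shut.
Start: joints at [-1.208, 0.264, 1.604, -0, 1.274, -0.037], TCP at [0.263, -0.622, 0.231] pointing down, gripper open.
Joint ranges: [-2.63, 2.63], [-0.94, 2.18], [0.31, 2.57], [-1.31, 4.45], [0, 2.66], [-2.55, 2.55]. Speed limits (rad/s): [2.57, 2.57, 3.14, 3.14, 3.14, 3.14].

INTERFACE

Orientations are given as a rotation vector (axis times angle).
In Python, from workcell import status, read_camera, camera_info, order gives the robot as it stands.
- The arm moves only by the tool move_arm, never from a script. Its argument "deltas" is a list of rows, each a list of 3 entries, a list of its own where there are three numbers: the turn, a rotation vector about the world's x, y, z as a fraction of full scale, then the shift along the world's x, y, z as a fraction of full scale, then the closure, from -1 (fully open) to 1 (shut), so that 0 is half open. A call has 1 to 20 rows; each row is the pose to reach, as a shift and turn from the pose commanded when the call began; what a row does not reach only later rows make up. Full scale, the value 1, is 0.1 m for a shift and pi/2 rad for a turn. A row lasts 1/8 s, in which the tool goes at most 62.5 mm and 10.7 degrees, less where a joint would pass 70% of its speed; a pose out of reach is approached as far as the arm can. A call with a number of a shift or a turn outside -1 to 1 is refused whole. A call with a gripper value outside its range is refused whole. The fingers move at their own pace and stop on an object; "grip_force" is the grip in N (left out, the last holds). Time passes only in rows, so rows that repeat a pose let the fingers close. It gives the time, the measured TCP pose, the force and the opening at its end, in the units of the state.
- status.read_state(): the state, without advancing time (a new reading comes with each control period).
- read_camera(name): name is "scene" or "side" or "wrist"; returns (picture, depth): 420x560x3 uint8, red, green, blue; 420x560 float32, m along the optical axis (not along the pixel's ray), 0 where there is no reading.
- camera_info(name): a dict with "K" (3x3 intrinsics, pixels), "R" (3x3) and "t" (3): a world point X has camera coordinates R X + t. Camera axes: x right, y down, z forward; pixel columns grow to the right and rows downward; lengths in m; the calibration is good to about 2 mm. The wrist camera is an equidistant fisheye: a pixel r from the principal point sees the ray r / f radians off the axis. A picture is of the moment at which its call begins: read the wrist's pose just before it. camera_info takes no time and is no camera call; for the wrist camera it gives the pose at the moment of the call.
- order.finish_job(): hands the job in, once; it reports no verdict.
The state is a dict: "time": time; "q": joint angles; "joint_vel": joint speeds; "joint_torque": joint torques, N m; "tool_pos": TCP position; "tcp_rot": TCP orientation; "wrist_force": force on the tool from outside, world axes, zero at the start; "torque": the same for the moment, N m; "width": opening from 0.0 (shut) to 1.0 (fully open).
Only numpy, scipy, OpenCV 4.12 (cv2) and the standard library are available. Lean on these libraries where they do the work, as an engineer would, in place of code of your own. Each camera call takes 0.05 s, during which the arm holds its last target. There are 200 camera calls.

TASK

Take the spring-loaded centre punch out of its stand, set its nose upright in the wide, raised guide bush of the drill jig and press it straight down slowly until you feel its hidden spring snap and give way; stop right there: it must not be driven on to its end stop, and the jig must never be pressed with more than 25 N. Then lift it out, put it back upright in its stand, hanging by its collar as before, and let go. Leave the beaker, the petri dish and the stoppers where they are.

Things in the scene. Friction and masses are not known exactly. Their poses are not given: they have to be found in the camera images.
- punch: loose steel centre punch, 159 mm long, about 0.2 kg, at first nose down in its stand. Origin on its axis at the underside of its collar, z up towards the cap. Collar: diameter 26 mm, z 0 to 6. Dark round sleeve to grip: diameter 18, z 6 to 80. Cap: diameter 21, z up to 95. Below: barrel, diameter 13, to z -14; sprung nose, diameter 8, to z -64 when free, its last 7 mm a cone.
- shank (a point): point on the punch's sprung nose, on the axis: z -14 mm in the punch's frame while free, higher as the nose is pushed in. Resistance 2 N at first, rising to 14 N at 7 mm of travel; then the hidden spring snaps and it falls, to 7.5 N at 9 mm and 3.5 N at 10.5 mm. It rises again, to 8 N at 14 mm; hard end stop at 14.5 to 15 mm. Snapped means beyond 8.5 mm. Lifted, the nose springs out again.
- stand: plain grey block, 70 x 70 x 75 mm high, on a screwed-down foot 90 x 90 x 10 mm, fixed to the worktop. Origin at the centre of its underside.
- stand_hole0 (a point): centre of the mouth of the stand's vertical through hole, diameter 17 mm, in the middle of its top face (75 mm up). The punch hangs here with its collar on the face, so that its origin is at this point.
- jig: aluminium drill jig fixed to the worktop, 90 x 130 mm (x, y), 58 mm high; origin at the centre of its underside, z up. A steel bracket blank is clamped inside, under the bush plate (plate top 52 mm up). Blanks differ in thickness: its top lies 12 to 30 mm below the mouth of the wide bush; how far is not known beforehand and must be felt.
- bush (a point): centre of the mouth of the jig's wide guide bush, facing up, 58 mm above the worktop, at y +18 mm in the jig's frame: a steel bush of 23 mm outside diameter that stands 6 mm proud of the bush plate, bore 12 mm, 12 mm long, open down to the blank. (The other, narrow 5 mm hole at y -28 mm is too small for the punch.)
- petri: bystander: flat glass petri dish, diameter 64 mm, 17 mm high, loose; origin at the centre of its underside
- stopper_big: bystander: tan stopper, diameter 37 mm, 28 mm high, loose; origin at the centre of its underside
- stopper_small: bystander: dark red stopper, diameter 29 mm, 22 mm high, loose; origin at the centre of its underside
- beaker: bystander: glass beaker, about 121 x 128 mm, 149 mm high, loose; origin at the centre of its underside
Mind the look-alikes: they are no part of the job. Of the things shaped like the punch, the steel one is meant.

How it is judged:
By the outcome, as a careful person would: the job done as asked, in the order asked, and still so for the second after the job is handed in, with the robot touching nothing.
It also fails if it takes over 67 s, if anything falls off the work surface, if the arm or the gripper's body presses on something with over 40 N, if the wrist force passes 120 N, or if a joint passes its speed limit or range.

## Working session

There is one attempt and no reset: what is moved stays moved. The work goes in short steps, Python scripts to look and compute and a tool call to move; the robot and the scene stay as the last step left them, time stands still between calls to the robot, and variables do not carry over. Pictures are saved under pics/ and viewed, about 8 in all and at most 12, crops included, and the job is handed in when it is done.

Besides the shell and the picture viewer there is one more tool, called after "Request:" as a command line: name --argument value ..., lists and objects as JSON in quotes. move_arm: Moves the arm, as the interface text tells. Its arguments: {"type":"object","properties":{"deltas":{"type":"array","items":{"type":"array"}},"grip_force":{"type":"number"}},"required":["deltas"]}

```bash
mkdir -p pics; ls
cat > h.py <<'E'
import numpy as np, cv2
from workcell import status, read_camera, camera_info, order
def ray(name,u,v,info=None):
    i=info or camera_info(name);K=np.array(i["K"]);R=np.array(i["R"]);t=np.array(i["t"])
    x=(u-K[0,2])/K[0,0];y=(v-K[1,2])/K[1,1]
    if name=="wrist":
        r=np.hypot(x,y);s=np.sin(r)/r if r>1e-9 else 1;d=np.array([x*s,y*s,np.cos(r)])
    else:d=np.array([x,y,1.])
    return -R.T@t,R.T@d
def onplane(name,u,v,z,info=None):
    c,d=ray(name,u,v,info);return c+d*(z-c[2])/d[2]
def cloud(name,D,info=None):
    i=info or camera_info(name);K=np.array(i["K"]);R=np.array(i["R"]);t=np.array(i["t"])
    v,u=np.mgrid[:D.shape[0],:D.shape[1]]
    x=(u-K[0,2])/K[0,0];y=(v-K[1,2])/K[1,1]
    if name=="wrist":
        r=np.hypot(x,y)+1e-12;s=np.tan(np.minimum(r,1.4))/r;x=x*s;y=y*s
    P=np.stack([x*D,y*D,D],-1)
    return (P-t)@R
def snap(name):
    i=camera_info(name);p,d=read_camera(name);return p,d,i
def save(p,f):cv2.imwrite("pics/"+f,p[...,::-1])
E
python3 - <<'E'
from h import *
s=status.read_state();print(s)
for n in("scene","side"):
    p,d,i=snap(n);save(p,n+"0.png");np.savez(n+"0.npz",p=p,d=d)
    print(n,i)
E
```

```text
pics
{'time': 0.0, 'q': array([-1.20790055e+00,  2.64769149e-01,  1.60540604e+00, -1.43076814e-05,
        1.27366493e+00, -3.68923244e-02]), 'joint_vel': array([-1.55608758e-05,  4.21180855e-04,  1.25228447e-03,  1.72254444e-03,
        7.17225130e-04,  6.47384034e-04]), 'joint_torque': array([-7.03973292e-04, -5.15109694e+01, -3.67315578e+01, -2.17284346e-04,
        1.29995844e-02, -1.05475351e-05]), 'tool_pos': array([ 0.26246295, -0.62108409,  0.22993393]), 'tcp_rot': array([-3.07686337e+00, -6.23378429e-01,  5.93680773e-04]), 'wrist_force': array([-0.19981168, -1.12804981, -0.57224712]), 'torque': array([-0.02046413, -0.02775116,  0.04669349]), 'width': 0.9980663865170626}
scene {'K': array([[383.57658593,   0.        , 281.29969776],
       [  0.        , 383.57658593, 213.82637058],
       [  0.        ,   0.        ,   1.        ]]), 'R': array([[-0.48451272, -0.87452295, -0.02137857],
       [-0.36244208,  0.22292656, -0.90495275],
       [ 0.7961678 , -0.43071262, -0.42497467]]), 't': array([0.41551432, 0.20502285, 0.66580133])}
side {'K': array([[387.80086145,   0.        , 281.02894457],
       [  0.        , 387.80086145, 201.37548418],
       [  0.        ,   0.        ,   1.        ]]), 'R': array([[ 0.99584371,  0.0904783 ,  0.01043954],
       [ 0.04531546, -0.39278209, -0.91851442],
       [-0.07900516,  0.91516988, -0.39524964]]), 't': array([-0.54729637,  0.10389522,  1.03359942])}
```

View pics/scene0.png

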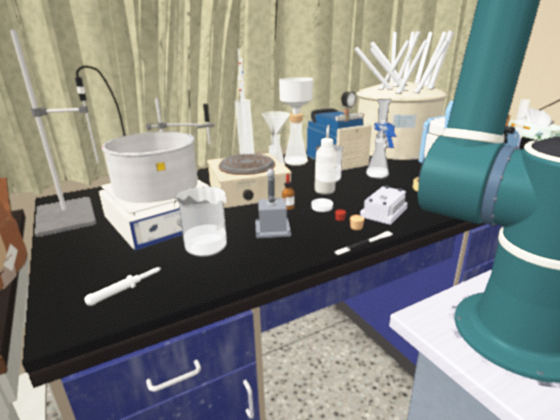

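View pics/side0.png

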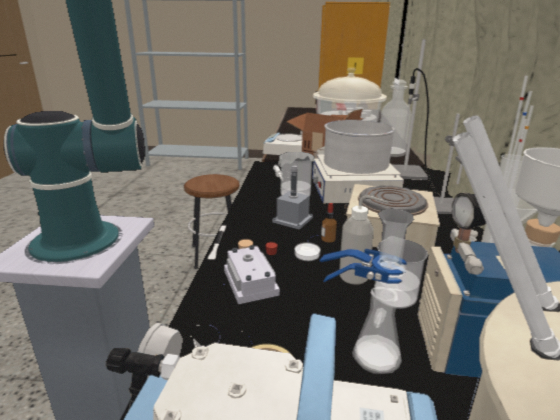

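The scene view shows the stand with the punch at about (272,215) and the jig at (385,203). The side view shows them at (293,205) and (250,272). I'll measure both from depth.

Run:
```python
from h import *
for n,bs,bj in(("scene",(250,165,300,240),(358,182,412,225)),("side",(270,160,315,228),(222,240,282,302))):
    z=np.load(n+"0.npz");C=cloud(n,z["d"]);
    for nm,b,lo,hi in(("standtop",bs,.070,.080),("collar",bs,.083,.2),("jigplate",bj,.047,.054),("bushtop",bj,.0555,.062)):
        c=C[b[1]:b[3],b[0]:b[2]].reshape(-1,3);m=(c[:,2]>lo)&(c[:,2]<hi)&(c[:,0]<.9)&(c[:,0]>.3);q=c[m]
        if len(q)<3:print(n,nm,len(q));continue
        print(n,nm,len(q),q.mean(0).round(4),q.min(0).round(3),q.max(0).round(3),np.median(q,0).round(4))
        if nm in("jigplate","standtop"):print("  rect",cv2.minAreaRect((q[:,:2]*1000).astype(np.float32)))
    b=bj if n=="side" else bs
    save(cv2.resize(z["p"][bj[1]-10:bj[3]+10,bj[0]-10:bj[2]+10],None,fx=5,fy=5,interpolation=cv2.INTER_CUBIC),n+"_jig.png")
```

```text
scene standtop 417 [0.5989 0.1708 0.0755] [0.52  0.047 0.07 ] [0.736 0.234 0.08 ] [0.5659 0.1804 0.076 ]
  rect ((627.155517578125, 141.85948181152344), (127.11148834228516, 221.65267944335938), 72.19719696044922)
scene collar 731 [0.6821 0.1341 0.1087] [0.554 0.034 0.083] [0.791 0.198 0.172] [0.7259 0.1393 0.1002]
scene jigplate 404 [ 0.4866 -0.1344  0.0523] [ 0.434 -0.213  0.047] [ 0.556 -0.067  0.054] [ 0.4849 -0.1337  0.0528]
  rect ((491.6192626953125, -142.72119140625), (77.79845428466797, 137.93484497070312), 25.289743423461914)
scene bushtop 63 [ 0.4856 -0.1271  0.0581] [ 0.446 -0.21   0.056] [ 0.541 -0.072  0.061] [ 0.4858 -0.1185  0.0584]
side standtop 319 [0.5702 0.2159 0.0753] [0.515 0.14  0.07 ] [0.624 0.536 0.08 ] [0.5741 0.1833 0.0757]
  rect ((565.9312744140625, 339.5667419433594), (397.5960998535156, 104.0525894165039), 87.98729705810547)
side collar 670 [0.5678 0.2958 0.1185] [0.508 0.173 0.083] [0.623 0.429 0.171] [0.5699 0.3281 0.1177]
side jigplate 936 [ 0.4971 -0.1512  0.0525] [ 0.436 -0.216  0.047] [ 0.553 -0.067  0.054] [ 0.4981 -0.1537  0.0528]
  rect ((493.5488586425781, -142.48275756835938), (79.57620239257812, 133.8704376220703), 25.834726333618164)
side bushtop 131 [ 0.4942 -0.141   0.058 ] [ 0.447 -0.211  0.056] [ 0.543 -0.076  0.061] [ 0.491  -0.1318  0.0582]
```

Run:
```python
from h import *
A=[]
for n in("scene","side"):
    z=np.load(n+"0.npz");C=cloud(n,z["d"]);A.append(C[z["d"]>0].reshape(-1,3))
P=np.vstack(A)
# max-height grid 5cm
xs=np.arange(.15,.95,.05);ys=np.arange(-.7,.4,.05)
print("     "+" ".join(f"{x:4.2f}" for x in xs))
for y in ys[::-1]:
    r=[]
    for x in xs:
        m=(abs(P[:,0]-x)<.025)&(abs(P[:,1]-y)<.025)
        r.append(f"{P[m,2].max()*1000:4.0f}" if m.sum()>2 else "   .")
    print(f"{y:5.2f}"," ".join(r))
```

```text
0.15 0.20 0.25 0.30 0.35 0.40 0.45 0.50 0.55 0.60 0.65 0.70 0.75 0.80 0.85 0.90
 0.35    .    .    .    .    3    4    4  144  146  147  235  235  236  236  236  110
 0.30    .    .    .    .    3    4    4    4  143  144  109  110  235  234   91    .
 0.25    .    .    .    .    4    4    5    4   77   12    4    4   99  105  104   99
 0.20    .    .    .    .    4    4    3   77  172  168    4   62  113  115  116  115
 0.15  279    .    .    .    4    4    3   77  168   78    3   98  116  116  115  115
 0.10  337  303    .    .   11   10    4    3    4    4  111   99  115  115  115  115
 0.05  516  510    .    .   12   12    4    5    4   20  105   99  104  114  115  115
 0.00  517  569    .    .    7   12   31   30   26   21   20    4    4    4   99   99
-0.05  566  569    .    .    8    9   31   58    4   20   20  147  151    3    4    3
-0.10    3    .    .    .    3    4   61   60   47    4    4  205  211  120  118    4
-0.15    4    .    .    .    3    4   56   60   55    4    4  137  210  113  119    5
-0.20    .    .    .    .    3    4   53   61   60    3    4    3  118  12
[... 171 characters left out ...]
59  292  267
-0.35    .    .    .    .  -19   11   11    3   27   28    4  272  274  164  210  193
-0.40    .    .    .    .  -42  -80 -201 -248 -297   28    4  119  121    4    4  420
-0.45    .    .    .    .    2  -82    .    .    .    .    3    3    4    4  255  423
-0.50    .    .    .    .    2  -82  202    .    .    .  219    3  449  418  448  397
-0.55    .    .    .    . -138  210  212  219  217  260  263  446  446  357  476  402
-0.60    .    .    .    .    .  207  209  218  220  263  263  447  449  402  359  309
-0.65    .    .    .    .    .    .  181  221  216  263  263    .  467  470  373  287
-0.70    .    .    .    .    .    .    .    .    .    .    .    .    .  473  395  283
```

View pics/side_jig.png

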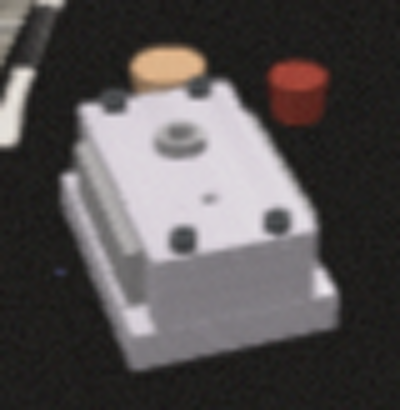

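The crop shows the wide bush at crop (180,138), i.e. side pixel (248,257.5), on the far (+y) end. The narrow hole is at crop (210,198). I'm starting the transit, raised to clear the device at lower right.

Request:
move_arm --deltas '[[[0,0,0],[0,0,0.6],-1],[[0,0,0],[0,0.4,0.8],-1],[[0,0,0],[0.1,1,0.8],-1],[[0,0,0],[0.1,1,0.8],-1]]'

```text
time: 0.6
tool_pos: [0.2728, -0.5178, 0.3106]
tcp_rot: [-3.076, -0.627, -0.0]
wrist_force: [-0.1, -0.2, -0.4]
width: 0.998
```

Request:
move_arm --deltas '[[[0,0,0],[0.5,0.5,0],-1],[[0,0,0],[1,1,0],-1],[[0,0,0],[1,1,0],-1]]'

```text
time: 0.98
tool_pos: [0.3746, -0.42, 0.3109]
tcp_rot: [-3.077, -0.629, -0.0]
wrist_force: [-0.2, -0.4, -0.0]
width: 1.002
```

Request:
move_arm --deltas '[[[0,0,0],[0.5,0.5,0],-1],[[0,0,0],[1,1,0],-1],[[0,0,0],[1,1,0],-1]]'

```text
time: 1.35
tool_pos: [0.4745, -0.3204, 0.3108]
tcp_rot: [-3.078, -0.628, 0.0]
wrist_force: [-0.1, -0.6, -0.5]
width: 1.001
```

Request:
move_arm --deltas '[[[0,0,0],[0,0.5,0],-1],[[0,0,0],[0.1,1,0],-1],[[0,0,0],[0.1,1,0],-1],[[0,0,0],[0.1,1,0],-1]]'

```text
time: 1.85
tool_pos: [0.4825, -0.2231, 0.3112]
tcp_rot: [3.078, 0.623, -0.001]
wrist_force: [-0.0, -0.1, 1.1]
width: 1.001
```

Run:
```python
from h import *
s=status.read_state();print(s['time'],s['tool_pos'],s['tcp_rot'],s['q'].round(2),s['wrist_force'],s['width'])
print("bush side",onplane("side",248,257.5,.058))
p,d,i=snap("wrist");save(p,"w1.png");np.savez("w1.npz",p=p,d=d,**i);print(i)
```

```text
1.85 [ 0.48252067 -0.22308824  0.31121566] [ 3.07795173e+00  6.23270189e-01 -1.06201352e-03] [-0.48 -0.05  1.8  -0.    1.39  0.69] [-0.00879968 -0.0988575   1.07085616] 1.0007645652881503
bush side [ 0.48771665 -0.12941178  0.058     ]
{'K': array([[325.1922621 ,   0.        , 278.2266317 ],
       [  0.        , 325.1922621 , 206.97553457],
       [  0.        ,   0.        ,   1.        ]]), 'R': array([[ 0.38904519, -0.92121792,  0.00117636],
       [-0.87189987, -0.36780456,  0.32328071],
       [-0.29737931, -0.12679647, -0.94630238]]), 't': array([-0.39439568,  0.27058872,  0.56990344])}
```

View pics/w1.png

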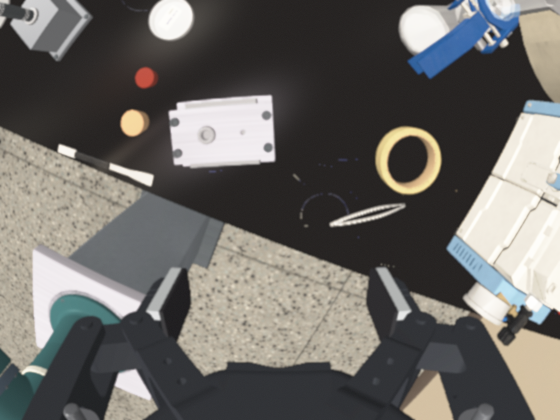

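The wrist view shows the bush at (207,134) and the narrow hole at (242,132). The stand is at upper left, with its top near (35,25).

Run:
```python
from h import *
z=np.load("w1.npz");i={k:z[k] for k in"KRt"}
print("cam",-i["R"].T@i["t"])
for u,v,h in((207,134,.058),(242,132,.052),(35,25,.075),(15,14,.17)):print(onplane("wrist",u,v,h,i))
p=z["p"][105:160,180:265];print()
save(cv2.resize(p,None,fx=7,fy=7,interpolation=cv2.INTER_CUBIC),"w1c.png")
g=cv2.cvtColor(z["p"],cv2.COLOR_RGB2GRAY)[120:150,192:224];print(g[::2,::2])
```

```text
cam [ 0.5588415  -0.19153885  0.45228883]
[ 0.48814894 -0.12700085  0.058     ]
[ 0.50554621 -0.16616096  0.052     ]
[0.55501592 0.17305283 0.075     ]
[0.56322523 0.12088554 0.17      ]

[[236 236 236 236 236 236 237 237 238 237 238 238 238 238 238 238]
 [237 238 238 238 238 238 238 238 238 238 237 237 237 236 236 236]
 [238 237 237 236 237 236 233 232 233 236 237 237 237 238 238 238]
 [238 238 238 238 236 223 209 198 194 211 233 238 238 238 237 237]
 [238 238 238 236 222 212 210 208 205 187 183 229 237 236 236 236]
 [237 237 236 225 213 200 192 199 206 205 177 190 234 236 236 236]
 [235 235 232 218 197 169 193 208 207 207 198 170 227 235 235 235]
 [233 233 230 213 184 156 201 208 208 209 204 175 223 237 237 237]
 [234 234 232 215 184 150 194 208 208 209 204 177 226 237 237 237]
 [234 235 233 215 200 163 168 194 204 213 197 182 230 235 235 235]
 [232 231 232 223 209 201 187 193 210 205 189 218 235 236 236 237]
 [233 234 234 233 225 212 207 207 203 202 219 236 238 238 238 238]
 [236 236 236 236 235 229 222 217 223 231 236 237 237 237 237 237]
 [235 235 235 235 235 236 235 234 236 236 237 236 237 237 237 237]
 [235 235 235 235 235 236 236 237 237 237 238 238 238 238 238 238]]
```

Request:
move_arm --deltas '[[[0,0,0],[0,0.5,0],-1],[[0,0,0],[0,1,0],-1],[[0,0,0],[0,1,0],-1]]'

```text
time: 2.28
tool_pos: [0.4826, -0.121, 0.3113]
tcp_rot: [-3.078, -0.626, 0.0]
wrist_force: [0.1, 0.1, -0.9]
width: 1.001
```

Request:
move_arm --deltas '[[[0,0,0],[0,0.5,0],-1],[[0,0,0],[0,1,0],-1],[[0,0,0],[0,1,0],-1]]'

```text
time: 2.65
tool_pos: [0.4831, -0.0213, 0.3113]
tcp_rot: [3.078, 0.627, 0.0]
wrist_force: [0.7, -0.3, 0.0]
width: 0.999
```

Request:
move_arm --deltas '[[[0,0,0],[0,0.5,0],-1],[[0,0,0],[0,1,0],-1],[[0,0,0],[0,1,0],-1],[[0,0,0],[0,1,0],-1]]'

```text
time: 3.15
tool_pos: [0.4833, 0.0763, 0.3111]
tcp_rot: [3.078, 0.622, -0.001]
wrist_force: [0.1, -0.6, -0.3]
width: 0.998
```

Run:
```python
from h import *
s=status.read_state();print(s['time'],s['tool_pos'],s['tcp_rot'],s['q'].round(2),s['wrist_force'],s['width'])
p,d,i=snap("wrist");save(p,"w2.png");np.savez("w2.npz",p=p,d=d,**i);print(-i["R"].T@i["t"])
```

```text
3.15 [0.48331502 0.07630977 0.31111708] [ 3.07795247e+00  6.21827418e-01 -6.37185991e-04] [ 0.11 -0.13  1.88 -0.    1.4   1.28] [ 0.06864655 -0.64800142 -0.34369172] 0.9983191732720638
[0.55961614 0.1078281  0.45225265]
```

View pics/w2.png

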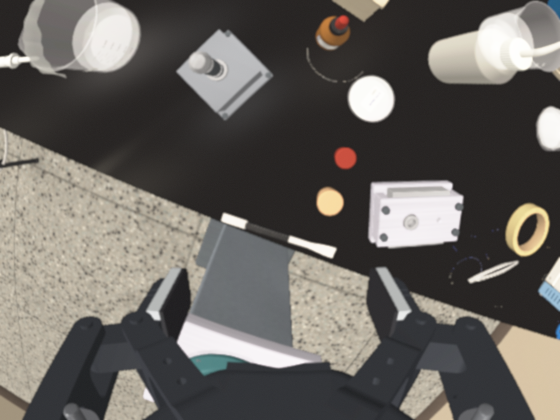

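The wrist view shows the cap at about (202,62), the stand's top face centred near (224,72), and the jig bush at (411,222). I'll crop both for sub-pixel work.

Run:
```python
from h import *
z=np.load("w2.npz");i={k:z[k] for k in"KRt"}
a=cv2.resize(z["p"][25:125,170:280],None,fx=5,fy=5,interpolation=cv2.INTER_CUBIC)
b=cv2.resize(z["p"][205:240,395:430],None,fx=7,fy=7,interpolation=cv2.INTER_CUBIC)
c=np.zeros((500,800,3),np.uint8);c[:,:550]=a;c[:245,555:800]=b
save(c,"w2c.png")
C=cloud("wrist",z["d"],i);q=C[25:125,170:280].reshape(-1,3);
m=(abs(q[:,2]-.0755)<.003);print(m.sum(),cv2.minAreaRect((q[m,:2]*1000).astype(np.float32)))
m=(q[:,2]>.164)&(q[:,2]<.18);print(m.sum(),q[m].mean(0),np.ptp(q[m],0))
```

```text
2467 ((566.4771118164062, 186.39874267578125), (70.60974884033203, 70.86669921875), 65.76544952392578)
295 [0.56664606 0.18571082 0.16701971] [0.0181794  0.01840304 0.00568982]
```

View pics/w2c.png

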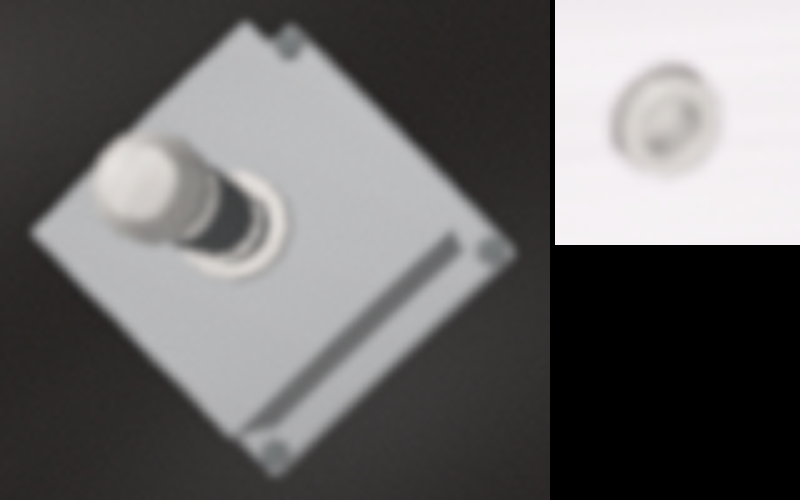

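Run:
```python
from h import *
z=np.load("w2.npz");i={k:z[k] for k in"KRt"}
for u,v,h in((411.6,221.9,.058),(170+141/5,25+183/5,.17),(170+240/5,25+226/5,.079)):print(onplane("wrist",u,v,h,i).round(4))
```

```text
[ 0.4872 -0.1235  0.058 ]
[0.5662 0.1849 0.17  ]
[0.5666 0.1841 0.079 ]
```

Request:
move_arm --deltas '[[[0,0,0],[0.4,0.5,0],-1],[[0,0,0],[0.83,1,0],-1],[[0,0,0],[0.83,1,0],-1]]'

```text
time: 3.58
tool_pos: [0.568, 0.1785, 0.3098]
tcp_rot: [3.079, 0.624, -0.002]
wrist_force: [-0.2, -0.7, 0.6]
width: 1.0
```

Request:
move_arm --deltas '[[[0,0,0],[0,0.1,-0.2],-1],[[0,0,0],[0,0.1,-0.6],-1],[[0,0,0],[0,0.1,-0.8],-1],[[0,0,0],[0,0.1,-1],-1],[[0,0,0],[0,0.1,-1],-1],[[0,0,0],[0,0.1,-1],-1]]'

```text
time: 4.32
tool_pos: [0.5664, 0.1883, 0.2125]
tcp_rot: [-3.079, -0.623, -0.003]
wrist_force: [0.3, -0.4, 0.5]
width: 0.999
```

Request:
move_arm --deltas '[[[0,0,0],[0,-0.025,-0.1],-1],[[0,0,0],[0,-0.025,-0.3],-1],[[0,0,0],[0,-0.025,-0.5],-1],[[0,0,0],[0,-0.025,-0.7],-1],[[0,0,0],[0,-0.025,-0.9],-1],[[0,0,0],[0,-0.025,-1],-1],[[0,0,0],[0,-0.025,-1],-1],[[0,0,0],[0,-0.025,-1],-1]]'

```text
time: 5.32
tool_pos: [0.5664, 0.186, 0.112]
tcp_rot: [-3.079, -0.624, -0.002]
wrist_force: [-0.0, 0.5, -0.4]
width: 1.002
```

Run:
```python
from h import *
s=status.read_state();print(s['time'],s['tool_pos'],s['wrist_force'],s['width'])
p,d,i=snap("wrist");save(p,"w3.png");np.savez("w3.npz",p=p,d=d,**i)
```

```text
5.325 [0.56642531 0.18596078 0.1120128 ] [-0.01700504  0.47280344 -0.43865575] 1.0020244022461742
```

View pics/w3.png

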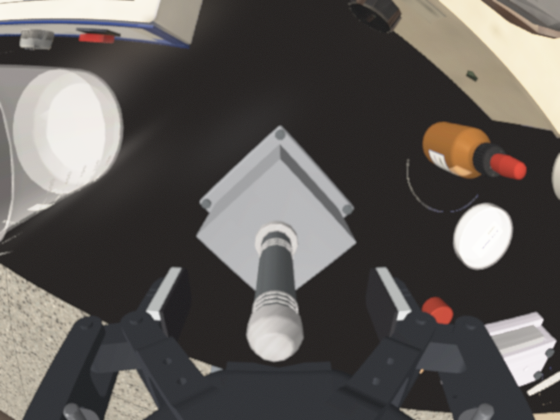

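The punch stands centred between the open fingers (axis at column about 276, collar at (276,240)), so I'll lower 4 mm and grip.

Request:
move_arm --deltas '[[[0,0,0],[0,0,-0.04],-1],[[0,0,0],[0,0,-0.04],0.3],[[0,0,0],[0,0,-0.04],1],[[0,0,0],[0,0,-0.04],1],[[0,0,0],[0,0,-0.04],1],[[0,0,0],[0,0,-0.04],1],[[0,0,0],[0,0,-0.04],1],[[0,0,0],[0,0,-0.04],1],[[0,0,0],[0,0,-0.04],1]]' --grip_force 80

```text
time: 6.5
tool_pos: [0.5658, 0.1858, 0.1075]
tcp_rot: [-3.079, -0.624, -0.0]
wrist_force: [-0.2, 1.2, 2.4]
width: 0.191
```

Request:
move_arm --deltas '[[[0,0,0],[0,0,0.1],1],[[0,0,0],[0,0,0.3],1],[[0,0,0],[0,0,0.6],1],[[0,0,0],[0,0,0.9],1],[[0,0,0],[0,0,1],1],[[0,0,0],[0,0,1],1]]'

```text
time: 7.25
tool_pos: [0.5663, 0.1858, 0.2085]
tcp_rot: [-3.079, -0.624, -0.003]
wrist_force: [-0.6, 0.9, -3.1]
width: 0.195
```

Request:
move_arm --deltas '[[[0,0,0],[-0.1,-0.3,0.05],1],[[0,0,0],[-0.2,-0.7,0.05],1],[[0,0,0],[-0.25,-1,0.05],1],[[0,0,0],[-0.25,-1,0.05],1]]'

```text
time: 7.75
tool_pos: [0.5392, 0.0838, 0.2104]
tcp_rot: [3.08, 0.62, -0.005]
wrist_force: [-0.4, -0.0, -2.1]
width: 0.19
```

Request:
move_arm --deltas '[[[0,0,0],[-0.1,-0.4,0],1],[[0,0,0],[-0.25,-1,0],1],[[0,0,0],[-0.25,-1,0],1],[[0,0,0],[-0.25,-1,0],1]]'

```text
time: 8.25
tool_pos: [0.5155, -0.0138, 0.2115]
tcp_rot: [-3.078, -0.622, 0.001]
wrist_force: [0.1, -0.1, -1.7]
width: 0.19
```

Run:
```python
from h import *
s=status.read_state();print(s['time'],s['tool_pos'],s['tcp_rot'],s['wrist_force'],s['width'])
p,d,i=snap("wrist");save(p,"w4.png");np.savez("w4.npz",p=p,d=d,**i)
T=s['tool_pos']
for dz in(-.03,-.095):
    R=i["R"];c=R@(T+[0,0,dz])+i["t"];r=np.hypot(c[0],c[1]);th=np.arctan2(r,c[2]);print((c[:2]/r*th*i["K"][0,0]+i["K"][:2,2]).round(1))
```

```text
8.25 [ 0.51549657 -0.01377784  0.21146142] [-3.07815790e+00 -6.22198659e-01  1.42048657e-03] [ 0.05886828 -0.07861507 -1.67100646] 0.19008774402612721
[277.  246.2]
[277.4 209.4]
```

View pics/w4.png

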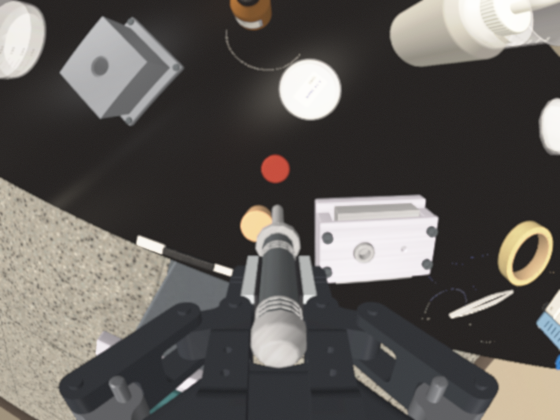

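The stand's hole is now empty at (100,66). The punch hangs upright in the gripper: collar (278,243), tip about (277,207), against (277,246) and (277.4,209) predicted. Bush at (364,253). Next I go over the bush with the tip about 20 mm above its mouth.

Request:
move_arm --deltas '[[[0,0,0],[-0.1,-0.4,0],1],[[0,0,0],[-0.27,-1,0],1],[[0,0,0],[-0.27,-1,-0.1],1],[[0,0,0],[-0.27,-1,-0.1],1]]'

```text
time: 8.8
tool_pos: [0.4883, -0.113, 0.201]
tcp_rot: [-3.077, -0.624, 0.003]
wrist_force: [-0.5, -1.0, -1.6]
width: 0.186
```

Request:
move_arm --deltas '[[[0,0,0],[-0.01,-0.12,-0.1],1],[[0,0,0],[-0.01,-0.12,-0.25],1],[[0,0,0],[-0.01,-0.12,-0.25],1],[[0,0,0],[-0.01,-0.12,-0.25],1]]'

```text
time: 9.3
tool_pos: [0.4877, -0.1258, 0.177]
tcp_rot: [-3.078, -0.625, 0.001]
wrist_force: [-0.1, 0.4, -1.6]
width: 0.188
```

Run:
```python
from h import *
s=status.read_state();print(s['time'],s['tool_pos'],s['tcp_rot'],s['wrist_force'],s['torque'],s['width'])
p,d,i=snap("wrist");np.savez("w5.npz",p=p,d=d,**i)
T=s['tool_pos']
def pr(X):
    c=i["R"]@X+i["t"];r=np.hypot(c[0],c[1]);th=np.arctan2(r,c[2]);return (c[:2]/r*th*i["K"][0,0]+i["K"][:2,2])
for dz in(-.0325,-.0965):print(pr(T+[0,0,dz]).round(1))
print(pr(np.array([T[0],T[1],.058])).round(1), pr(np.array([.4877,-.1265,.058])).round(1))
save(cv2.resize(p[150:270,210:350],None,fx=5,fy=5,interpolation=cv2.INTER_CUBIC),"w5.png")
```

```text
9.3 [ 0.4876709  -0.12584242  0.17697219] [-3.07846144e+00 -6.24590817e-01  8.10517706e-04] [-0.12464614  0.43395952 -1.60559766] [-0.06629862  0.00445689  0.02974066] 0.1882654210212279
[276.9 244.4]
[277.2 208.8]
[277.3 200. ] [278.1 200.3]
```

View pics/w5.png

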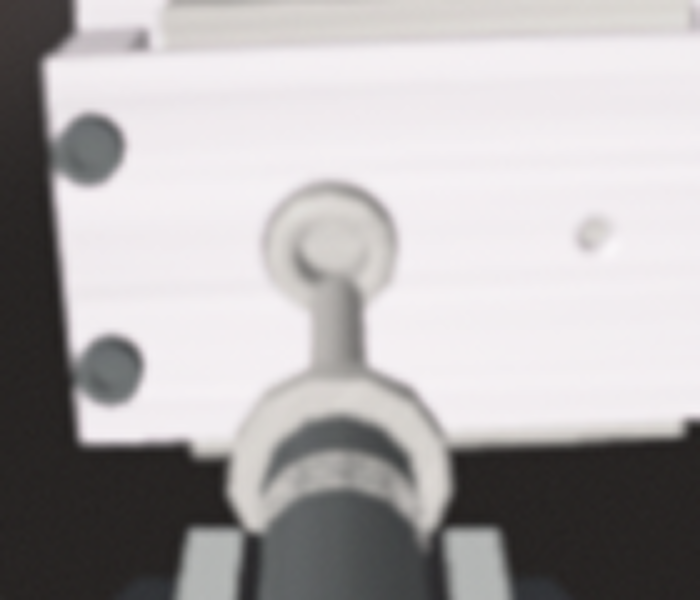

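The crop shows the bush mouth centre at about (332,248), i.e. full-frame (276.5,199.6), with the nose axis at crop column 337. I'll use the depth data to check the nose axis.

Run:
```python
from h import *
z=np.load("w5.npz");i={k:z[k] for k in"KRt"};C=cloud("wrist",z["d"],i)
for v in range(198,228,2):
    print(v,[tuple((C[v,u]*1000).round(0).astype(int)) for u in(272,274,276,277,278,279,281)])
m=(C[...,2]>.056)&(C[...,2]<.063)&(np.hypot(C[...,0]-.4877,C[...,1]+.1265)<.02);q=C[m];print(m.sum(),q.mean(0),q.min(0),q.max(0), cv2.minEnclosingCircle((q[:,:2]*1000).astype(np.float32)))
```

```text
198 [(np.int64(484), np.int64(-122), np.int64(44)), (np.int64(484), np.int64(-124), np.int64(44)), (np.int64(485), np.int64(-126), np.int64(43)), (np.int64(485), np.int64(-127), np.int64(43)), (np.int64(485), np.int64(-127), np.int64(43)), (np.int64(486), np.int64(-128), np.int64(43)), (np.int64(486), np.int64(-130), np.int64(43))]
200 [(np.int64(482), np.int64(-123), np.int64(44)), (np.int64(482), np.int64(-125), np.int64(43)), (np.int64(483), np.int64(-127), np.int64(43)), (np.int64(483), np.int64(-127), np.int64(44)), (np.int64(483), np.int64(-128), np.int64(42)), (np.int64(484), np.int64(-129), np.int64(43)), (np.int64(485), np.int64(-131), np.int64(44))]
202 [(np.int64(481), np.int64(-124), np.int64(47)), (np.int64(481), np.int64(-126), np.int64(44)), (np.int64(481), np.int64(-127), np.int64(43)), (np.int64(481), np.int64(-128), np.int64(43)), (np.int64(482), np.int64(-129), np.int64(42)), (np.int64(483), np.int64(-130), np.int64(44)), (np.int64(484), np.int64(-131), np.int64(47))]
204 [(np.int64(481), np.int64(-124), np.int64(51)), (np.int64(481), np.int64(-126), np.int64(49)),
[... 3444 characters left out ...]
, np.int64(-120), np.int64(147)), (np.int64(501), np.int64(-121), np.int64(147)), (np.int64(501), np.int64(-122), np.int64(147)), (np.int64(502), np.int64(-122), np.int64(148))]
226 [(np.int64(499), np.int64(-118), np.int64(149)), (np.int64(500), np.int64(-119), np.int64(149)), (np.int64(500), np.int64(-120), np.int64(150)), (np.int64(500), np.int64(-121), np.int64(149)), (np.int64(501), np.int64(-121), np.int64(149)), (np.int64(500), np.int64(-122), np.int64(149)), (np.int64(501), np.int64(-123), np.int64(149))]
196 [ 0.4882147  -0.12424038  0.05669953] [ 0.47570266 -0.13560851  0.05600781] [ 0.49736659 -0.11446937  0.05891384] ((486.34234619140625, -125.13526153564453), 11.024492263793945)
```

Run:
```python
from h import *
z=np.load("w5.npz");i={k:z[k] for k in"KRt"};T=np.array([.4877,-.1258,0])
f=np.array([.927,.374,0])
def pr(X):
    c=i["R"]@X+i["t"];r=np.hypot(c[0],c[1]);th=np.arctan2(r,c[2]);return ((c[:2]/r*th*i["K"][0,0]+i["K"][:2,2])-[210,150])*5
for a in(0,.001,.002):print("nose edge at",a,pr(T+f*(.004+a)+[0,0,.0875]).round(0))
for a in(-.002,-.001,0,.001):print("rim far/bore far",a,pr(T+f*(.0115+a)+[0,0,.058]).round(0),pr(T+f*(.006+a)+[0,0,.058]).round(0))
l=np.array([-.374,.927,0])
print(pr(T+l*.0115+[0,0,.058]),pr(T-l*.0115+[0,0,.058]))
g=cv2.cvtColor(z["p"],cv2.COLOR_RGB2GRAY);print(g[182:212,277],g[182:212,276]);print(g[199,258:296])
```

```text
nose edge at 0 [336. 284.]
nose edge at 0.001 [336. 277.]
nose edge at 0.002 [336. 271.]
rim far/bore far -0.002 [337. 195.] [337. 227.]
rim far/bore far -0.001 [337. 189.] [337. 221.]
rim far/bore far 0 [338. 184.] [337. 215.]
rim far/bore far 0.001 [338. 178.] [337. 210.]
[267.98986892 248.63762169] [404.90316549 250.84799993]
[240 239 236 224 191 167 174 197 213 216 214 207 205 206 207 208 210 210
 209 208 206 198 181 168 163 161 162 162 161 161] [240 239 236 223 189 170 181 204 215 216 213 208 206 208 208 208 210 209
 209 208 206 197 180 167 169 171 171 171 170 170]
[239 239 238 228 207 197 209 214 208 197 182 172 185 203 210 210 210 211
 209 210 211 211 211 208 202 202 209 210 204 193 186 203 232 240 241 241
 241 241]
```

Nose and bush both read relative to the TCP: the nose is about 1.8 mm ahead along the view, the bush about 0.7 mm behind and 1 mm left. The net correction is roughly (-2.7, +0.2) mm; I'll make it and lower slowly until the cone is in the mouth.

Request:
move_arm --deltas '[[[0,0,0],[-0.027,0.002,0],1],[[0,0,0],[-0.027,0.002,-0.05],1],[[0,0,0],[-0.027,0.002,-0.1],1],[[0,0,0],[-0.027,0.002,-0.15],1],[[0,0,0],[-0.027,0.002,-0.19],1],[[0,0,0],[-0.027,0.002,-0.22],1],[[0,0,0],[-0.027,0.002,-0.24],1],[[0,0,0],[-0.027,0.002,-0.25],1],[[0,0,0],[-0.027,0.002,-0.26],1],[[0,0,0],[-0.027,0.002,-0.26],1]]'

```text
time: 10.6
tool_pos: [0.485, -0.1261, 0.1513]
tcp_rot: [3.079, 0.624, 0.0]
wrist_force: [0.3, -0.0, -3.0]
width: 0.188
```

Run:
```python
from h import *
s=status.read_state();print(s['time'],s['tool_pos'],s['tcp_rot'],s['wrist_force'],s['torque'],s['width'])
p,d,i=snap("wrist");np.savez("w6.npz",p=p,d=d,**i)
save(cv2.resize(p[150:270,210:350],None,fx=5,fy=5,interpolation=cv2.INTER_CUBIC),"w6.png")
```

```text
10.6 [ 0.48503424 -0.12606916  0.15131718] [3.07898256e+00 6.23871608e-01 4.84933215e-05] [ 0.31417346 -0.02473994 -2.95184551] [-0.02751151  0.04687101 -0.03927256] 0.18830715479959406
```

View pics/w6.png

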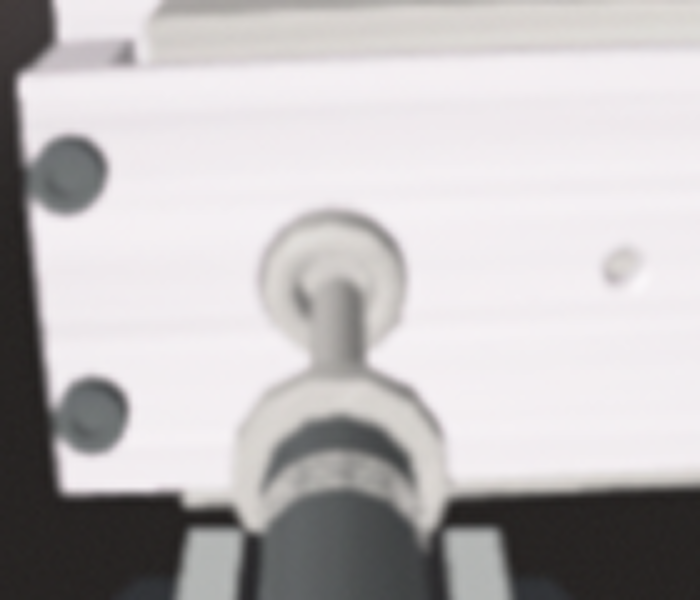

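The tip is in the mouth (bore at crop x 297–372, nose at 314–365), so it sits about 1 mm right. I'll check fore/aft numerically.

Run:
```python
from h import *
z=np.load("w6.npz");i={k:z[k] for k in"KRt"};T=np.array([.4850,-.1261,0])
f=np.array([.927,.374,0]);l=np.array([-.374,.927,0])
def pr(X):
    c=i["R"]@X+i["t"];r=np.hypot(c[0],c[1]);th=np.arctan2(r,c[2]);return c[:2]/r*th*i["K"][0,0]+i["K"][:2,2]
g=cv2.cvtColor(z["p"],cv2.COLOR_RGB2GRAY)
for u in(274,276,277,278,280):print(u,g[188:216,u])
for v in(202,204,206):print(v,g[v,258:296])
for a in(-.001,0,.001,.002):print(a,"nose edge",pr(T+f*(.004+a)+[0,0,.0618]).round(1),"bore far",pr(T+f*(.006+a)+[0,0,.058]).round(1),"rim far",pr(T+f*(.0115+a)+[0,0,.058]).round(1),"wall foot",pr(T+f*(.0115+a)+[0,0,.052]).round(1))
print(pr(T+l*.006+[0,0,.058]),pr(T-l*.006+[0,0,.058]),pr(T+l*.0115+[0,0,.058]),pr(T-l*.0115+[0,0,.058]))
C=cloud("wrist",z["d"],i)
print((C[208:222:2,277]*1000).round(1))
m=(C[...,2]>.056)&(C[...,2]<.062)&(np.hypot(C[...,0]-.487,C[...,1]+.1255)<.016);q=C[m];print(q.min(0),q.max(0),cv2.minEnclosingCircle((q[:,:2]*1000).astype(np.float32)))
```

```text
274 [239 238 234 217 186 175 184 204 217 218 215 210 205 204 206 207 207 204
 195 188 183 182 182 182 182 183 182 183]
276 [239 237 230 210 179 170 184 206 216 217 213 209 204 205 207 206 202 191
 178 172 170 171 170 170 170 169 170 169]
277 [239 238 231 212 179 166 180 202 214 216 213 210 205 206 207 205 199 184
 168 162 162 161 162 161 160 160 160 161]
278 [239 238 233 215 179 162 172 195 212 216 213 211 206 207 208 206 199 182
 162 151 149 149 149 149 148 148 148 149]
280 [239 238 235 222 187 157 157 181 204 214 214 211 207 206 206 207 205 193
 170 146 129 125 124 123 125 125 123 124]
202 [238 238 235 223 199 195 208 215 214 209 204 198 193 193 197 202 206 207
 207 207 208 207 206 204 202 205 205 204 203 198 186 169 179 218 235 239
 239 239]
204 [238 237 231 213 192 200 213 215 208 201 191 185 188 198 206 208 207 204
 202 199 199 201 205 207 207 203 205 208 208 203 195 182 179 208 234 240
 240 240]
206 [239 238 230 211 195 206 215 212 205 195 179 170 183 202 207 203 195 187
 178 168 162 160 170 189 201 200 199 206 211 208 200 191 184 209 235 242
 241 241]
-0.001 nose edge [277.2 208.2] bore far [277.3 204.1] rim far [277.4 197.1] wall foot [277.4 194.9]
0 nose edge [277.2 206.9] bore far [277.3 202.8] rim far [277.4 195.9] wall foot [277.4 193.6]
0.001 nose edge [277.3 205.6] bore far [277.3 201.5] rim far [277.4 194.6] wall foot [277.4 192.4]
0.002 nose edge [277.3 204.4] bore far [277.3 200.3] rim far [277.4 193.3] wall foot [277.5 191.1]
[269.32828491 210.14005149] [285.01601889 210.38119043] [262.14467107 210.02792011] [292.19725048 210.48986453]
[[ 489.9 -123.9   68.4]
 [ 490.4 -123.8   74.1]
 [ 489.9 -124.    76.8]
 [ 489.5 -124.1   79.9]
 [ 490.1 -123.9   85.5]
 [ 489.8 -124.    88.5]
 [ 489.8 -124.    92.3]]
[ 0.4758734  -0.1360359   0.05600043] [ 0.49729095 -0.11418078  0.06194108] ((486.6053466796875, -125.14757537841797), 10.992809295654297)
```

Fore/aft agrees to within 0.3 mm; sideways the nose is about 1.1 mm right. I'll shift (-0.4, +1.0) mm and lower until the cone is fully inside, just above the shallowest possible blank.

Request:
move_arm --deltas '[[[0,0,0],[-0.004,0.01,0],1],[[0,0,0],[-0.004,0.01,0],1],[[0,0,0],[-0.004,0.01,-0.02],1],[[0,0,0],[-0.004,0.01,-0.04],1],[[0,0,0],[-0.004,0.01,-0.06],1],[[0,0,0],[-0.004,0.01,-0.07],1],[[0,0,0],[-0.004,0.01,-0.07],1]]'

```text
time: 11.52
tool_pos: [0.4845, -0.1251, 0.1441]
tcp_rot: [-3.079, -0.624, 0.0]
wrist_force: [0.5, 0.1, -1.9]
width: 0.19
```

Request:
move_arm --deltas '[[[0,0,0],[0,0,-0.01],1],[[0,0,0],[0,0,-0.02],1],[[0,0,0],[0,0,-0.02],1]]'

```text
time: 11.9
tool_pos: [0.4845, -0.125, 0.1422]
tcp_rot: [-3.079, -0.624, 0.0]
wrist_force: [-0.5, -0.1, -1.2]
width: 0.192
```

Request:
move_arm --deltas '[[[0,0,0],[0,0,-0.01],1],[[0,0,0],[0,0,-0.02],1],[[0,0,0],[0,0,-0.03],1],[[0,0,0],[0,0,-0.03],1]]'

```text
time: 12.4
tool_pos: [0.485, -0.1251, 0.1398]
tcp_rot: [3.079, 0.624, 0.001]
wrist_force: [-1.0, 0.4, 2.3]
width: 0.191
```

Request:
move_arm --deltas '[[[0,0,0],[0,0,-0.01],1],[[0,0,0],[0,0,-0.02],1],[[0,0,0],[0,0,-0.03],1],[[0,0,0],[0,0,-0.03],1]]'

```text
time: 12.9
tool_pos: [0.4852, -0.1252, 0.1371]
tcp_rot: [3.079, 0.624, 0.002]
wrist_force: [-1.3, 1.0, 7.0]
width: 0.193
```

Request:
move_arm --deltas '[[[0,0,0],[0,0,-0.01],1],[[0,0,0],[0,0,-0.02],1],[[0,0,0],[0,0,-0.02],1]]'

```text
time: 13.28
tool_pos: [0.4854, -0.1252, 0.1356]
tcp_rot: [3.078, 0.624, 0.002]
wrist_force: [-2.6, 0.7, 8.4]
width: 0.192
```

Contact is at TCP z ≈ 0.1408, and the force rises about 1.75 N/mm as specified. The snap should come near z 0.134, "snapped" below 0.1323, end stop at 0.1263. I'll press on in small steps with a small x correction.

Request:
move_arm --deltas '[[[0,0,0],[-0.004,0,-0.005],1],[[0,0,0],[-0.004,0,-0.01],1],[[0,0,0],[-0.004,0,-0.01],1]]'

```text
time: 13.65
tool_pos: [0.4853, -0.1252, 0.1349]
tcp_rot: [3.078, 0.624, 0.003]
wrist_force: [-1.5, 0.5, 10.5]
width: 0.192
```

Request:
move_arm --deltas '[[[0,0,0],[0,0,-0.005],1],[[0,0,0],[0,0,-0.01],1],[[0,0,0],[0,0,-0.01],1]]'

```text
time: 14.02
tool_pos: [0.4853, -0.1252, 0.1341]
tcp_rot: [3.078, 0.624, 0.003]
wrist_force: [-2.4, 1.1, 12.0]
width: 0.191
```

Request:
move_arm --deltas '[[[0,0,0],[0,0,-0.005],1],[[0,0,0],[0,0,-0.005],1],[[0,0,0],[0,0,-0.005],1]]'

```text
time: 14.4
tool_pos: [0.4854, -0.1252, 0.1337]
tcp_rot: [3.078, 0.624, 0.004]
wrist_force: [-1.9, 1.4, 11.9]
width: 0.19
```

Request:
move_arm --deltas '[[[0,0,0],[0,0,-0.005],1],[[0,0,0],[0,0,-0.005],1],[[0,0,0],[0,0,-0.005],1]]'

```text
time: 14.78
tool_pos: [0.4854, -0.1252, 0.1333]
tcp_rot: [3.078, 0.623, 0.004]
wrist_force: [-1.9, 1.3, 11.5]
width: 0.189
```

Request:
move_arm --deltas '[[[0,0,0],[0,0,-0.005],1],[[0,0,0],[0,0,-0.005],1],[[0,0,0],[0,0,-0.005],1]]'

```text
time: 15.15
tool_pos: [0.4854, -0.1252, 0.1328]
tcp_rot: [3.078, 0.624, 0.004]
wrist_force: [-2.5, 1.6, 11.8]
width: 0.191
```

Request:
move_arm --deltas '[[[0,0,0],[0,0,-0.005],1],[[0,0,0],[0,0,-0.005],1],[[0,0,0],[0,0,-0.005],1]]'

```text
time: 15.52
tool_pos: [0.4853, -0.1252, 0.1321]
tcp_rot: [3.078, 0.624, 0.004]
wrist_force: [-2.0, 2.5, 10.7]
width: 0.192
```

Request:
move_arm --deltas '[[[0,0,0],[0,0,-0.005],1],[[0,0,0],[0,0,-0.005],1],[[0,0,0],[0,0,-0.005],1]]'

```text
time: 15.9
tool_pos: [0.4846, -0.1251, 0.13]
tcp_rot: [3.079, 0.624, 0.002]
wrist_force: [-0.2, 1.1, 1.9]
width: 0.195
```

The spring snapped: the reading dropped from about 12 N to 1.9 N at z 0.130, about 10.5 mm of travel, well short of the stop. I'll lift out straight up.

Request:
move_arm --deltas '[[[0,0,0],[0,0,0.04],1],[[0,0,0],[0,0,0.1],1],[[0,0,0],[0,0,0.2],1],[[0,0,0],[0,0,0.35],1],[[0,0,0],[0,0,0.6],1],[[0,0,0],[0,0,0.9],1],[[0,0,0],[0,0,0.9],1],[[0,0,0],[0,0,0.9],1]]'

```text
time: 16.9
tool_pos: [0.4836, -0.1249, 0.2189]
tcp_rot: [-3.078, -0.624, 0.002]
wrist_force: [-1.1, -0.4, -2.7]
width: 0.187
```

Run:
```python
from h import *
s=status.read_state();print(s['time'],s['tool_pos'],s['tcp_rot'],s['wrist_force'],s['torque'],s['width'])
p,d,i=snap("wrist");np.savez("w7.npz",p=p,d=d,**i);T=s["tool_pos"]
C=cloud("wrist",d,i)
for v in range(206,250,3):print(v,(C[v,277]*1000-T*1000).round(1))
z=np.load("w5.npz");C=cloud("wrist",z["d"],{k:z[k] for k in"KRt"});T=np.array([.4877,-.1258,.177])
print("before")
for v in range(206,250,3):print(v,(C[v,277]*1000-T*1000).round(1))
```

```text
16.9 [ 0.48357835 -0.1248853   0.21885427] [-3.07842032e+00 -6.23696447e-01  1.84620932e-03] [-1.10395173 -0.44799215 -2.67141344] [ 0.0464644   0.03755034 -0.0310235 ] 0.18671040461421967
206 [  5.2   2.4 -86. ]
209 [  5.    2.3 -80. ]
212 [  5.    2.2 -73.8]
215 [  5.3   2.3 -66.9]
218 [  5.2   2.3 -61.3]
221 [  4.7   2.  -57.3]
224 [ 13.1   5.4 -29.4]
227 [ 11.7   4.9 -28.5]
230 [ 10.4   4.3 -27.7]
233 [  9.4   3.9 -25.8]
236 [  9.7   3.9 -21.2]
239 [  9.7   3.9 -17.2]
242 [  9.8   4.  -13.1]
245 [ 9.7  3.9 -9.6]
248 [ 9.3  3.7 -7.2]
before
206 [  5.1   2.3 -86.5]
209 [  4.9   2.2 -80.5]
212 [  4.9   2.2 -74. ]
215 [  4.8   2.1 -68.5]
218 [  5.    2.2 -61.8]
221 [  4.6   2.  -57.6]
224 [ 13.    5.4 -29.7]
227 [ 12.3   5.1 -27. ]
230 [ 10.3   4.2 -27.9]
233 [  9.6   3.9 -25.4]
236 [  9.3   3.8 -22. ]
239 [  9.    3.7 -18.7]
242 [  9.6   3.9 -13.6]
245 [10.  4. -9.]
248 [ 9.3  3.7 -7. ]
```

The punch hasn't slipped or tilted in the grip: depth matches the earlier picture. Returning to the stand.

Request:
move_arm --deltas '[[[0,0,0],[0.1,0.4,0],1],[[0,0,0],[0.27,1,0],1],[[0,0,0],[0.27,1,0],1]]'

```text
time: 17.32
tool_pos: [0.5108, -0.0214, 0.2179]
tcp_rot: [-3.075, -0.631, 0.004]
wrist_force: [-0.3, -0.8, -3.1]
width: 0.193
```

Request:
move_arm --deltas '[[[0,0,0],[0.1,0.4,0],1],[[0,0,0],[0.27,1,0],1],[[0,0,0],[0.27,1,0],1]]'

```text
time: 17.7
tool_pos: [0.538, 0.0776, 0.2183]
tcp_rot: [-3.077, -0.63, 0.003]
wrist_force: [-0.8, -0.7, -1.9]
width: 0.195
```

Request:
move_arm --deltas '[[[0,0,0],[0.1,0.4,0],1],[[0,0,0],[0.27,1,0],1],[[0,0,0],[0.27,1,0],1],[[0,0,0],[0.27,1,0],1]]'

```text
time: 18.2
tool_pos: [0.5644, 0.1735, 0.2184]
tcp_rot: [3.078, 0.624, -0.005]
wrist_force: [-0.5, 0.2, -3.1]
width: 0.189
```

Request:
move_arm --deltas '[[[0,0,0],[0.016,0.123,0],1],[[0,0,0],[0.016,0.123,0],1],[[0,0,0],[0.016,0.123,-0.2],1],[[0,0,0],[0.016,0.123,-0.2],1],[[0,0,0],[0.016,0.123,-0.2],1]]'

```text
time: 18.82
tool_pos: [0.5664, 0.1869, 0.199]
tcp_rot: [3.079, 0.623, -0.002]
wrist_force: [-0.4, 0.6, -2.9]
width: 0.192
```

Run:
```python
from h import *
s=status.read_state();print(s['time'],s['tool_pos'],s['tcp_rot'],s['wrist_force'],s['width'])
p,d,i=snap("wrist")
save(cv2.resize(p[130:270,200:360],None,fx=5,fy=4.2,interpolation=cv2.INTER_CUBIC) if 0 else cv2.resize(p[145:265,205:345],None,fx=5,fy=5,interpolation=cv2.INTER_CUBIC),"w8.png")
```

```text
18.825 [0.56635031 0.18689258 0.19899645] [ 3.07894922e+00  6.23482942e-01 -2.26129964e-03] [-0.39475377  0.56421476 -2.90570679] 0.1924224452134227
```

View pics/w8.png

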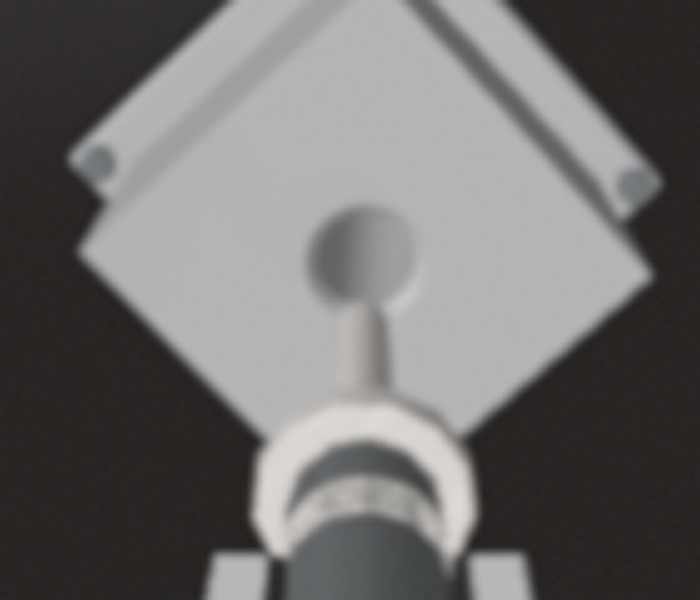

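The nose (crop column 363) lines up with the hole (307–420, centre 363). Lowering, slower near the end.

Request:
move_arm --deltas '[[[0,0,0],[-0.004,-0.006,0],1],[[0,0,0],[-0.004,-0.006,-0.1],1],[[0,0,0],[-0.004,-0.006,-0.2],1],[[0,0,0],[-0.004,-0.006,-0.3],1],[[0,0,0],[-0.004,-0.006,-0.4],1],[[0,0,0],[-0.004,-0.006,-0.5],1],[[0,0,0],[-0.004,-0.006,-0.6],1],[[0,0,0],[-0.004,-0.006,-0.6],1]]'

```text
time: 19.88
tool_pos: [0.5655, 0.1864, 0.1384]
tcp_rot: [3.079, 0.624, -0.004]
wrist_force: [-0.6, 0.2, -2.9]
width: 0.188
```

Request:
move_arm --deltas '[[[0,0,0],[0,0,-0.05],1],[[0,0,0],[0,0,-0.1],1],[[0,0,0],[0,0,-0.15],1],[[0,0,0],[0,0,-0.2],1],[[0,0,0],[0,0,-0.24],1],[[0,0,0],[0,0,-0.27],1],[[0,0,0],[0,0,-0.28],1],[[0,0,0],[0,0,-0.29],1],[[0,0,0],[0,0,-0.29],1]]'

```text
time: 21.0
tool_pos: [0.5665, 0.1867, 0.1108]
tcp_rot: [-3.079, -0.624, -0.0]
wrist_force: [0.3, -0.1, -2.6]
width: 0.191
```

Request:
move_arm --deltas '[[[0,0,0],[0,0,-0.01],1],[[0,0,0],[0,0,-0.02],1],[[0,0,0],[0,0,-0.025],1],[[0,0,0],[0,0,-0.025],1]]'

```text
time: 21.5
tool_pos: [0.5664, 0.1866, 0.1082]
tcp_rot: [3.079, 0.624, -0.0]
wrist_force: [0.1, 0.2, -0.4]
width: 0.189
```

Request:
move_arm --deltas '[[[0,0,0],[0,0,-0.005],1],[[0,0,0],[0,0,-0.01],1],[[0,0,0],[0,0,-0.01],1]]'

```text
time: 21.88
tool_pos: [0.5665, 0.1867, 0.1075]
tcp_rot: [-3.079, -0.624, -0.0]
wrist_force: [-0.1, -0.6, -0.4]
width: 0.187
```

The collar is at the height it was gripped at and the stand carries its weight, so I release and rise.

Request:
move_arm --deltas '[[[0,0,0],[0,0,0],0.5],[[0,0,0],[0,0,0],0],[[0,0,0],[0,0,0],-1],[[0,0,0],[0,0,0],-1],[[0,0,0],[0,0,0],-1],[[0,0,0],[0,0,0],-1],[[0,0,0],[0,0,0],-1],[[0,0,0],[0,0,0],-1]]'

```text
time: 22.88
tool_pos: [0.5664, 0.1866, 0.1073]
tcp_rot: [-3.079, -0.624, -0.0]
wrist_force: [0.4, 0.6, 0.4]
width: 0.997
```

Request:
move_arm --deltas '[[[0,0,0],[0,0,0.1],-1],[[0,0,0],[0,0,0.3],-1],[[0,0,0],[0,0,0.6],-1],[[0,0,0],[0,0,0.9],-1],[[0,0,0],[0,0,1],-1],[[0,0,0],[0,0,1],-1]]'

```text
time: 23.62
tool_pos: [0.5672, 0.1868, 0.2088]
tcp_rot: [-3.079, -0.624, -0.004]
wrist_force: [-0.0, -0.4, 0.1]
width: 0.999
```

Request:
move_arm --deltas '[[[0,0,0],[-0.4,-0.5,0.5],-1],[[0,0,0],[-0.8,-1,1],-1],[[0,0,0],[-0.8,-1,1],-1],[[0,0,0],[-0.8,-1,1],-1]]'

```text
time: 24.12
tool_pos: [0.4863, 0.0856, 0.3086]
tcp_rot: [3.079, 0.621, 0.004]
wrist_force: [-0.4, -0.6, -0.2]
width: 0.999
```

Run:
```python
from h import *
s=status.read_state();print(s['time'],s['tool_pos'],s['wrist_force'],s['width'])
p,d,i=snap("wrist");save(p,"w9.png");C=cloud("wrist",d,i)
q=C[20:150,150:300].reshape(-1,3)
for lo,hi in((.0725,.0785),(.0785,.09),(.09,.12),(.12,.15),(.164,.18)):
    m=(q[:,2]>lo)&(q[:,2]<hi)&(np.hypot(q[:,0]-.5665,q[:,1]-.186)<(.05 if lo<.075 else .018));print(lo,m.sum(),q[m].mean(0).round(4),q[m].max(0).round(4))
```

```text
24.125 [0.48629071 0.08558644 0.30855124] [-0.36992246 -0.63206686 -0.2182446 ] 0.9989613314050598
0.0725 2548 [0.5659 0.1827 0.0737] [0.6124 0.2308 0.0785]
0.0785 133 [0.5672 0.1811 0.0801] [0.5801 0.1944 0.0895]
0.09 85 [0.5669 0.1799 0.1044] [0.5763 0.1878 0.1192]
0.12 84 [0.5672 0.179  0.1337] [0.5752 0.1839 0.1489]
0.164 303 [0.5675 0.186  0.167 ] [0.5762 0.1956 0.1702]
```

View pics/w9.png

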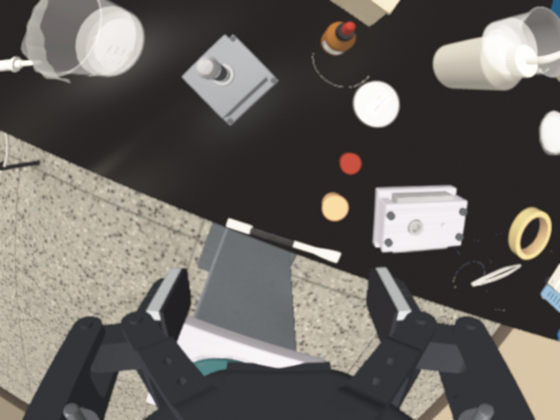

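The punch is back upright in its stand: cap at (207,68), collar on the face, cap top at z 0.170 as before. Beaker, petri dish and stoppers sit where they were. Handing in.

```bash
python3 -c "
from workcell import order
print(order.finish_job())"
```

```text
the job is handed in; nothing more can be done
None
```

The job is done and handed in at about 24 s of the 67 s allowed. The punch was pressed in the wide bush until it snapped, lifted out, and hung back in its stand.

- **Pressing:** The nose touched the blank at TCP height of about 140.8 mm. The wrist reading rose to about 12 N, roughly 14 N on the nose once the punch's weight is added. It then dropped to 1.9 N at about 10.5 mm of travel. I stopped there, about 4 mm short of the end stop and well under 25 N on the jig.
- **After lifting:** Depth readings matched those from before the press, so the punch had not slipped or tilted in the grip.
- **Last checks:** The punch is upright in its stand, with the cap top at 170 mm as at the start. The gripper is open and clear. The beaker, petri dish and stoppers look unmoved by eye in the last picture.
- **Disagreements:**
  - The bush position differed by up to 6 mm between views, so I set the final alignment from close-up wrist pictures.
  - The force stayed near its peak about 1 mm longer than my contact estimate predicted. The nose may have rubbed the bore slightly, as I read about 2 N sideways.

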